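# Stack the cut-corner vial tray on its mate in the loading dock

## Robot

A 7-joint arm with a two-finger parallel gripper is mounted at the origin on the work surface. World frame = base frame: x ahead of the robot, y to its left, z up, the work surface at z = 0. Lengths are in m, angles in degrees, forces in N, time in s.
With the tool pointing down it reaches from about 0.425 to 0.875 m from the base axis. Payload 4.7 kg.
Tool frame: the origin (TCP) lies on the centre line of the jaws, within the pads' length; the fingertips stand 8 mm ahead of it and the grasp point (between the pads) lies 11 mm behind it; z points along the fingers, y is the direction in which the jaws open and shut (so a half turn about z gives the same grasp; the last joint's range is limited). The gripper opens to 87 mm and grips with 3 to 60 N. Pads are 19 mm wide; open, the fingers measure 117 mm over their backs; the gripper's body (75 mm by 190 mm) begins 51 mm behind the grasp point.
Start: joints at [75.235, 18.392, -4.016, 83.108, 1.295, 78.541, -3.26], TCP at [0.174, -0.626, 0.231] pointing down, gripper open.
Joint ranges: [-163.93, 163.93], [-17.29, 119.83], [-79.2, 71.16], [3.27, 140.29], [-89.18, 269.18], [5.43, 117.66], [-154.24, 154.24]. Speed limits (degrees/s): [147.25, 147.25, 180, 180, 180, 180, 180].

## Interface

Orientations are given as [roll, pitch, yaw] about the fixed x, y, z axes, in that order (R = Rz(yaw) Ry(pitch) Rx(roll)).
In Python, from cell import status, vision, workorder gives the robot as it stands.
- The arm moves only by the tool step_arm, never from a script. Its argument "series" is a list of rows, each an object of numbers: "ax", "ay", "az": the turn, a rotation vector about the world's x, y, z in degrees; "x", "y", "z": the shift along the world's x, y, z in m; "claw": the opening in per cent of the stroke, from 0 (shut) to 100 (fully open). In form: [{"ax": .., "ay": .., "az": .., "x": .., "y": .., "z": .., "claw": ..}, ...]. A call has 1 to 12 rows; each row is the pose to reach, as a shift and turn from the pose commanded when the call began; what a row does not reach only later rows make up. A row lasts 1/10 s, in which the tool goes at most 50 mm and 8.59 degrees, less where a joint would pass 70% of its speed; a pose out of reach is approached as far as the arm can. A call with a gripper value outside its range is refused whole. The fingers move at their own pace and stop on an object; "squeeze" is the grip in N (left out, the last holds). Time passes only in rows, so rows that repeat a pose let the fingers close. It gives the time, the measured TCP pose, the force and the opening at its end, in the units of the state.
- status.get_obs(): the state, without advancing time (a new reading comes with each control period).
- vision.read_camera(name): name is "side" or "top"; returns the picture (384x512x3 uint8, red, green, blue); there is no depth.
- vision.camera_params(name): a dict with "fovy" (degrees; the focal length in pixels is half the picture's height over the tangent of half this angle, whatever the lens; pixels are square), "cx", "cy" (the principal point, pixels), "eye" and "orientation" of the camera in the world. Camera axes: x right, y down, z forward; pixel columns grow to the right and rows downward; lengths in m; the calibration is good to about 2 mm. A picture is of the moment at which its call begins. camera_params takes no time and is no camera call.
- workorder.sign_off(): hands the job in, once; it reports no verdict.
The state is a dict: "time_s": time; "qpos": joint angles; "joint_velocities": joint speeds; "effort": joint torques, N m; "tool_pos": TCP position; "tool_rot": TCP orientation; "force": force on the tool from outside, world axes, zero at the start; "wrist_torque": the same for the moment, N m; "grip_width": finger opening in m.
Only numpy, scipy, OpenCV 4.12 (cv2) and the standard library are available. Lean on these libraries where they do the work, as an engineer would, in place of code of your own. Each camera call takes 0.05 s, during which the arm holds its last target.

## Task

One white vial tray with two cut corners is already fixed on the aluminium loading dock. Pick up the other, loose tray with two cut corners and stack it on that one without dropping it, cut corners above cut corners, so that its skirt drops down fully over the raised top below, and let go of it. Leave the square-cornered tray where it stands.

Things in the scene. Friction and masses are not known exactly. Their poses are not given: they have to be found in the camera images.
- tray: The tray to move: loose white block 104 (x) x 60 (y) x 50 mm, 0.25 kg, both corners at its +x end cut at 45 deg (16 mm legs). Origin: centre of underside, z up. Sides upright to 40 mm (grip across the 60); above, a raised top with sloping sides, 93x49 narrowing to 83x39, black wells. Hollow below: pocket 99x55, 11 deep, in a 2.5 mm skirt. Cut end within 80 deg of world +x.
- tray_end (a point): Point on the loose tray's centre line near its cut-corner end: 46 mm along the tray's +x from its centre, 50 mm above its underside (level with its top).
- base: Where to stack: fixed aluminium dock 136 (x) x 92 (y) x 10 mm with a tray of the same shape and size fixed on its middle, cut corners at +x. Origin: centre of the dock's underside, z up; shoulder at 50 mm, top at 60. Fully seated, the loose tray's origin is 50 mm above this one, x axes the same way. The slopes guide the skirt in from 7 mm off; seated play is 3 mm each way.
- square_tray: A loose tray that must stay where it is: the same white plastic and 104 x 60 x 50 mm, but all four corners are square. Origin at the centre of its underside.
Mind the look-alikes: they are no part of the job. Leave any turquoise look-alike of the tray alone.

How it is judged (in metres and radians):
At the end, for the whole second after the job is handed in: The loose cut-corner tray lies still on the fixed one: centres within 10 mm in plan, long axes within 10 degrees with cut end above cut end, level within 0.06 rad, its origin 46 to 53.5 mm above the dock's origin (50 mm is fully seated) (horizontal distance between tray and base below 0.01 m and z of tray in the frame of base between 0.046 and 0.0535 m and angle between tray's own z axis and vertical below 0.06 rad and angle between the x axis of tray and the x axis of base, either way round below 0.175 rad and x of tray_end in the frame of base above 0.03 m and linear speed of tray below 0.02 m/s); the robot touches nothing.
It fails at once if the square-cornered tray is moved more than 30 mm (distance of square_tray from where it was at the start of the episode above 0.03 m).
It fails at once if the loose tray is dropped: it falls free of the fingers faster than 0.8 m/s (a fall of over 30 mm) (linear speed of tray above 0.8 m/s and contact force between the fingers and tray below 0.2 N).
It also fails if it takes over 35 s, if anything falls off the work surface, if the arm or the gripper's body presses on something with over 40 N, if the wrist force passes 120 N, or if a joint passes its speed limit or range.

## Working session

There is one attempt and no reset: what is moved stays moved. The work goes in short steps, Python scripts to look and compute and a tool call to move; the robot and the scene stay as the last step left them, time stands still between calls to the robot, and variables do not carry over. Pictures are saved under pics/ and viewed, and the job is handed in when it is done.

Besides the shell and the picture viewer there is one more tool, called by a JSON object that holds its "op" and its "data". step_arm: Moves the arm, as the interface text tells. Its arguments: {"type":"object","properties":{"series":{"type":"array"},"squeeze":{"type":"number"}},"required":["series"]}

```bash
mkdir -p pics; ls; python3 - <<'E'
from cell import status, vision, workorder
import cv2
print(status.get_obs())
for n in("side","top"):
    im=vision.read_camera(n); cv2.imwrite(f"pics/{n}0.png",im[:,:,::-1]); print(n,vision.camera_params(n))
E
```

```text
pics
{'time_s': 0.0, 'qpos': array([75.23629639, 18.43927197, -4.01496679, 83.17493077,  1.29547443,
       78.54381519, -3.2596494 ]), 'joint_velocities': array([ 0.07565292,  0.00407987, -0.1189483 , -0.03666646, -0.05976869,
       -0.01151822,  0.01656287]), 'effort': array([ 8.35619267e-04, -4.91290784e+01, -4.03892091e-01, -3.12521982e+01,
       -6.40306226e-02,  4.37714683e-02,  1.86629445e-04]), 'tool_pos': array([ 0.1742791 , -0.62562071,  0.22945881]), 'tool_rot': array([-1.79887254e+02,  6.57593025e-03,  1.55733698e+01]), 'force': array([-0.46719606, -0.25336587,  0.83820046]), 'wrist_torque': array([-0.00290268, -0.00152082,  0.00698093]), 'grip_width': 0.08711093652642062}
side {'fovy': 55.75427824958953, 'cx': 256.51355532541817, 'cy': 196.19637685670085, 'eye': array([ 0.26377975, -0.56129784,  0.7458172 ]), 'orientation': array([-138.04312781,    0.93276071,  -24.88680968])}
top {'fovy': 50.10702492761518, 'cx': 253.7931133702234, 'cy': 183.44062927402456, 'eye': array([0.42816477, 0.01836284, 1.00451778]), 'orientation': array([-176.50546741,   -0.88567205,  -90.20443089])}
```

View pics/side0.png

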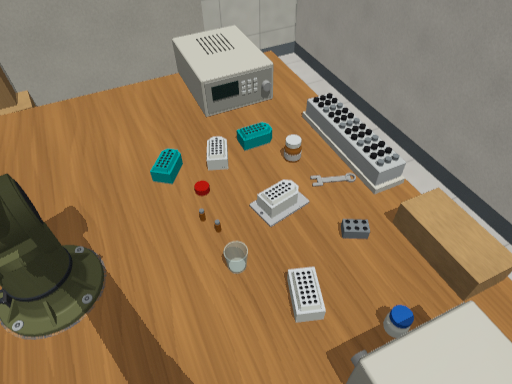

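View pics/top0.png

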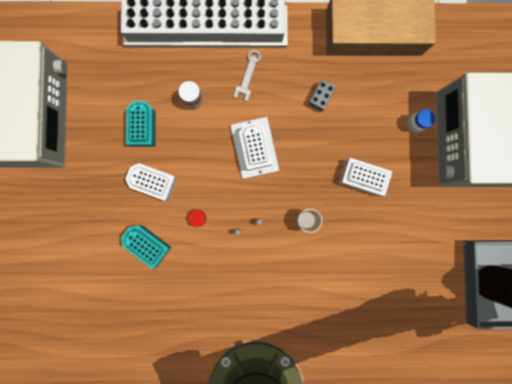

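The top view shows three white trays: one at (150,181), one at (367,176), and one on the dock at (255,147). There are also two turquoise ones. I'll check the two loose white trays and the dock in an enlarged crop.

```bash
python3 - <<'E'
import cv2,numpy as np
im=cv2.imread('pics/top0.png')
c=[cv2.resize(im[y-35:y+35,x-35:x+35],(390,390),interpolation=cv2.INTER_CUBIC) for x,y in((150,181),(367,176))]
cv2.imwrite('pics/crop.png',np.hstack(c))
s=cv2.imread('pics/top0.png')
cv2.imwrite('pics/crop2.png',cv2.resize(im[110:185,215:295],None,fx=7,fy=7,interpolation=cv2.INTER_CUBIC))
E
```

```text
(no output)
```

View pics/crop.png

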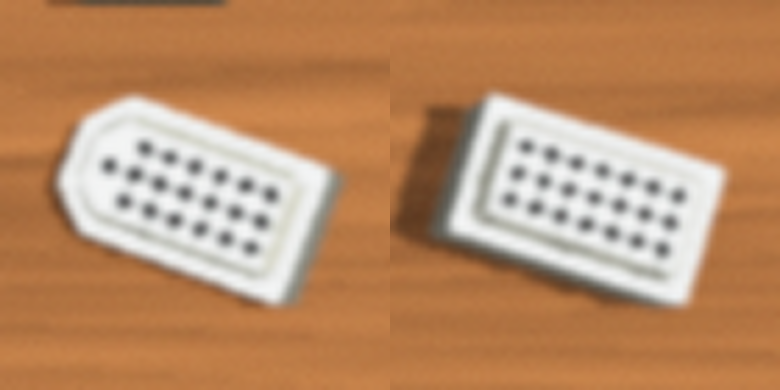

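View pics/crop2.png

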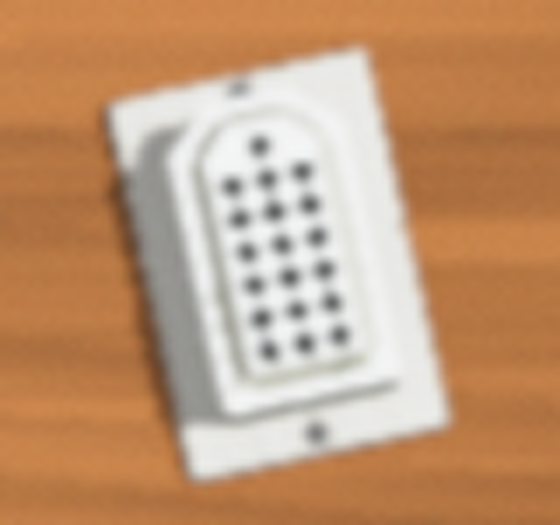

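The left tray at (150,181) has both corners cut at its left, +y end and is white, so it is the one to pick. The right tray at (367,176) has square corners and stays where it is. The dock's cut end points up the image, towards +x. Next I'll measure the wells in both views.

```bash
cat > h.py <<'E'
import cv2,numpy as np
from scipy.spatial.transform import Rotation as R
from cell import vision
def ray(n,uv,z):
    p=vision.camera_params(n); f=192/np.tan(np.radians(p['fovy']/2))
    uv=np.atleast_2d(uv).astype(float)
    d=np.c_[(uv[:,0]-p['cx'])/f,(uv[:,1]-p['cy'])/f,np.ones(len(uv))]@R.from_euler('xyz',p['orientation'],degrees=True).as_matrix().T
    e=np.array(p['eye']); return (e+d*((z-e[2])/d[:,2])[:,None])[:,:2]
def wells(im,box,k=8,amin=60,amax=900,sub=0.6):
    x0,y0,x1,y1=box
    g=cv2.cvtColor(im[y0:y1,x0:x1],cv2.COLOR_BGR2GRAY)
    G=cv2.resize(g,None,fx=k,fy=k,interpolation=cv2.INTER_CUBIC)
    th=cv2.morphologyEx(G,cv2.MORPH_BLACKHAT,cv2.getStructuringElement(cv2.MORPH_ELLIPSE,(5*k+1,5*k+1)))
    m=(th>70).astype(np.uint8)
    n,l,st,c=cv2.connectedComponentsWithStats(m)
    out=[]
    for i in range(1,n):
        w,h,a=st[i,2:5]
        if amin<a<amax and max(w,h)<2.2*min(w,h): out.append((c[i]+.5)/k-.5+[x0,y0])
    return np.array(out)
E
python3 - <<'E'
from h import *
t=cv2.imread('pics/top0.png');s=cv2.imread('pics/side0.png')
hsv=cv2.cvtColor(t,cv2.COLOR_BGR2HSV)
m=((hsv[...,1]<60)&(hsv[...,2]>120)).astype(np.uint8)
for nm,im,box,z in(('top',t,(132,166,170,196),.05),('top',t,(238,125,272,170),.06),('side',s,(205,137,230,162),.05),('side',s,(262,178,300,210),.06)):
    w=wells(im,box); P=ray(nm,w,z)
    print(nm,len(w)); 
    vis=cv2.resize(im[box[1]:box[3],box[0]:box[2]],None,fx=8,fy=8)
    for p in w: cv2.circle(vis,tuple(int(v) for v in (p-box[:2]+.5)*8),4,(0,0,255),1)
    cv2.imwrite(f'pics/w_{nm}{z}.png',vis)
    r=cv2.minAreaRect((P*1000).astype(np.float32)); print('centroid',P.mean(0).round(4),'rect',r)
for nm,box in(('loose',(120,160,180,202)),('dock',(225,110,285,182))):
    x0,y0,x1,y1=box
    c,_=cv2.findContours(m[y0:y1,x0:x1],0,1); c=max(c,key=cv2.contourArea)+np.array([x0,y0])
    for z in (.04,.01):print(nm,z,cv2.minAreaRect((ray('top',c[:,0],z)*1000).astype(np.float32)))
E
```

```text
top 19
centroid [0.4932 0.2461] rect ((494.3634948730469, 249.38607788085938), (67.38298034667969, 23.808141708374023), 69.62084197998047)
top 19
centroid [5.728e-01 1.000e-04] rect ((576.1881713867188, 0.9351749420166016), (67.56204986572266, 23.954030990600586), 12.54751205444336)
side 4
centroid [0.4825 0.2228] rect ((484.8514709472656, 225.8533935546875), (16.29277992248535, 24.221004486083984), 83.47576904296875)
side 19
centroid [ 0.5727 -0.0017] rect ((575.9954223632812, -1.0048637390136719), (66.92606353759766, 23.695859909057617), 12.427629470825195)
loose 0.04 ((493.80987548828125, 248.86973571777344), (111.73455047607422, 62.55587387084961), 69.60458374023438)
loose 0.01 ((495.85162353515625, 256.0393371582031), (115.20988464355469, 64.5015869140625), 69.6046142578125)
dock 0.04 ((572.7064208984375, 1.5660552978515625), (132.36167907714844, 90.75363159179688), 12.648280143737793)
dock 0.01 ((577.2022094726562, 1.0437049865722656), (136.4785919189453, 93.57642364501953), 12.648202896118164)
```

{"op": "step_arm", "data": {"series": [{"z":0.05,"claw":100},{"z":0.1,"claw":100},{"z":0.14,"claw":100},{"z":0.16,"claw":100},{"z":0.16,"x":0.034,"y":0.034,"az":6,"claw":100},{"z":0.16,"x":0.068,"y":0.068,"az":12,"claw":100},{"z":0.16,"x":0.102,"y":0.102,"az":18,"claw":100},{"z":0.16,"x":0.136,"y":0.136,"az":24,"claw":100},{"z":0.16,"x":0.17,"y":0.17,"az":30,"claw":100},{"z":0.16,"x":0.204,"y":0.204,"az":36,"claw":100},{"z":0.16,"x":0.238,"y":0.238,"az":42,"claw":100},{"z":0.16,"x":0.272,"y":0.272,"az":48,"claw":100}]}}

```text
invalid input
```

{"op": "step_arm", "data": {"series": [{"ax":0,"ay":0,"az":0,"x":0,"y":0,"z":0.05,"claw":100},{"ax":0,"ay":0,"az":0,"x":0,"y":0,"z":0.1,"claw":100},{"ax":0,"ay":0,"az":0,"x":0,"y":0,"z":0.14,"claw":100},{"ax":0,"ay":0,"az":0,"x":0,"y":0,"z":0.16,"claw":100},{"ax":0,"ay":0,"az":6,"x":0.034,"y":0.034,"z":0.16,"claw":100},{"ax":0,"ay":0,"az":12,"x":0.068,"y":0.068,"z":0.16,"claw":100},{"ax":0,"ay":0,"az":18,"x":0.102,"y":0.102,"z":0.16,"claw":100},{"ax":0,"ay":0,"az":24,"x":0.136,"y":0.136,"z":0.16,"claw":100},{"ax":0,"ay":0,"az":30,"x":0.17,"y":0.17,"z":0.16,"claw":100},{"ax":0,"ay":0,"az":36,"x":0.204,"y":0.204,"z":0.16,"claw":100},{"ax":0,"ay":0,"az":42,"x":0.238,"y":0.238,"z":0.16,"claw":100},{"ax":0,"ay":0,"az":48,"x":0.272,"y":0.272,"z":0.16,"claw":100}]}}

```text
time_s: 1.3
tool_pos: [0.4474, -0.3525, 0.3903]
tool_rot: [-180.0, 0.0, 63.8]
force: [0.0, -0.9, -0.5]
grip_width: 0.0875
```

{"op": "step_arm", "data": {"series": [{"ax":0,"ay":0,"az":0.5,"x":0.02,"y":0.045,"z":0,"claw":100},{"ax":0,"ay":0,"az":1,"x":0.04,"y":0.09,"z":0,"claw":100},{"ax":0,"ay":0,"az":1.5,"x":0.055,"y":0.135,"z":0,"claw":100},{"ax":0,"ay":0,"az":2,"x":0.06,"y":0.18,"z":0,"claw":100},{"ax":0,"ay":0,"az":2.5,"x":0.06,"y":0.228,"z":0,"claw":100},{"ax":0,"ay":0,"az":3,"x":0.06,"y":0.276,"z":0,"claw":100},{"ax":0,"ay":0,"az":3.5,"x":0.06,"y":0.324,"z":0,"claw":100},{"ax":0,"ay":0,"az":4,"x":0.06,"y":0.372,"z":0,"claw":100},{"ax":0,"ay":0,"az":4.5,"x":0.055,"y":0.42,"z":-0.01,"claw":100},{"ax":0,"ay":0,"az":5,"x":0.05,"y":0.466,"z":-0.03,"claw":100},{"ax":0,"ay":0,"az":5.5,"x":0.048,"y":0.51,"z":-0.05,"claw":100},{"ax":0,"ay":0,"az":6,"x":0.048,"y":0.55,"z":-0.07,"claw":100}]}}

```text
time_s: 2.5
tool_pos: [0.4935, 0.1981, 0.32]
tool_rot: [179.9, 0.0, 69.6]
force: [0.2, -0.9, -0.4]
grip_width: 0.087
```

{"op": "step_arm", "data": {"series": [{"ax":0,"ay":0,"az":0,"x":0,"y":0.03,"z":-0.03,"claw":100},{"ax":0,"ay":0,"az":0,"x":0,"y":0.053,"z":-0.07,"claw":100},{"ax":0,"ay":0,"az":0,"x":0,"y":0.053,"z":-0.11,"claw":100},{"ax":0,"ay":0,"az":0,"x":0,"y":0.053,"z":-0.15,"claw":100},{"ax":0,"ay":0,"az":0,"x":0,"y":0.053,"z":-0.18,"claw":100},{"ax":0,"ay":0,"az":0,"x":0,"y":0.053,"z":-0.2,"claw":100},{"ax":0,"ay":0,"az":0,"x":0,"y":0.053,"z":-0.2,"claw":100}]}}

```text
time_s: 3.2
tool_pos: [0.4921, 0.2474, 0.1173]
tool_rot: [-179.7, 0.2, 69.6]
force: [0.3, -0.4, -0.2]
grip_width: 0.0872
```

{"op": "step_arm", "data": {"series": [{"ax":0,"ay":0,"az":0,"x":0.001,"y":0.002,"z":-0.03,"claw":100},{"ax":0,"ay":0,"az":0,"x":0.001,"y":0.002,"z":-0.055,"claw":100},{"ax":0,"ay":0,"az":0,"x":0.001,"y":0.002,"z":-0.075,"claw":100},{"ax":0,"ay":0,"az":0,"x":0.001,"y":0.002,"z":-0.09,"claw":100},{"ax":0,"ay":0,"az":0,"x":0.001,"y":0.002,"z":-0.1,"claw":100},{"ax":0,"ay":0,"az":0,"x":0.001,"y":0.002,"z":-0.1,"claw":100}]}}

```text
time_s: 3.8
tool_pos: [0.4952, 0.2506, 0.02]
tool_rot: [-179.9, 0.1, 69.6]
force: [-0.0, -0.2, 0.4]
grip_width: 0.0867
```

```bash
python3 - <<'E'
from h import *
from cell import status
o=status.get_obs();print(o['tool_pos'],o['force'])
s=vision.read_camera('side')[:,:,::-1];t=vision.read_camera('top')[:,:,::-1]
cv2.imwrite('pics/g1.png',np.hstack([cv2.resize(s[110:190,170:270],(400,320)),cv2.resize(t[140:220,100:200],(400,320))]))
E
```

```text
[0.49515741 0.25055938 0.02002236] [-0.01976171 -0.19893405  0.39736436]
```

View pics/g1.png

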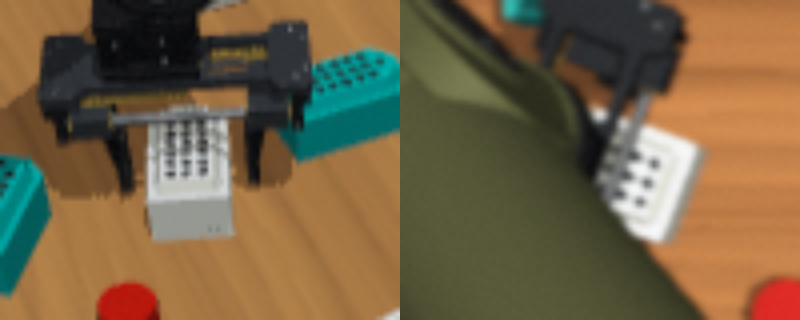

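The fingers stand either side of the tray, with a clear gap on each side. I'll close on it.

{"op": "step_arm", "data": {"series": [{"ax":0,"ay":0,"az":0,"x":0,"y":0,"z":-0.003,"claw":100},{"ax":0,"ay":0,"az":0,"x":0,"y":0,"z":-0.003,"claw":70},{"ax":0,"ay":0,"az":0,"x":0,"y":0,"z":-0.003,"claw":50},{"ax":0,"ay":0,"az":0,"x":0,"y":0,"z":-0.003,"claw":50},{"ax":0,"ay":0,"az":0,"x":0,"y":0,"z":-0.003,"claw":50},{"ax":0,"ay":0,"az":0,"x":0,"y":0,"z":-0.003,"claw":50},{"ax":0,"ay":0,"az":0,"x":0,"y":0,"z":-0.003,"claw":50},{"ax":0,"ay":0,"az":0,"x":0,"y":0,"z":-0.003,"claw":50}], "squeeze": 30}}

```text
time_s: 4.7
tool_pos: [0.4956, 0.2509, 0.0177]
tool_rot: [180.0, -0.0, 69.6]
force: [0.7, 0.3, 1.8]
grip_width: 0.0599
```

Width is 59.9 mm, so the tray is held. I'll lift it.

{"op": "step_arm", "data": {"series": [{"ax":0,"ay":0,"az":0,"x":0,"y":0,"z":0.01,"claw":40},{"ax":0,"ay":0,"az":0,"x":0,"y":0,"z":0.03,"claw":40},{"ax":0,"ay":0,"az":0,"x":0,"y":0,"z":0.06,"claw":40},{"ax":0,"ay":0,"az":0,"x":0,"y":0,"z":0.09,"claw":40},{"ax":0,"ay":0,"az":0,"x":0,"y":0,"z":0.115,"claw":40},{"ax":0,"ay":0,"az":0,"x":0,"y":0,"z":0.13,"claw":40},{"ax":0,"ay":0,"az":0,"x":0,"y":0,"z":0.13,"claw":40}]}}

```text
time_s: 5.4
tool_pos: [0.4966, 0.2515, 0.1497]
tool_rot: [179.8, -0.1, 69.6]
force: [0.1, 0.1, -1.8]
grip_width: 0.0599
```

```bash
python3 - <<'E'
from h import *
from cell import status
o=status.get_obs();print(o['tool_pos'],o['force'],o['grip_width'])
s=vision.read_camera('side')[:,:,::-1]
cv2.imwrite('pics/g2.png',cv2.resize(s[60:200,140:320],(720,560)))
E
```

```text
[0.49664235 0.25152075 0.14974657] [ 0.1079869   0.14907354 -1.75194633] 0.05994241260230274
```

View pics/g2.png

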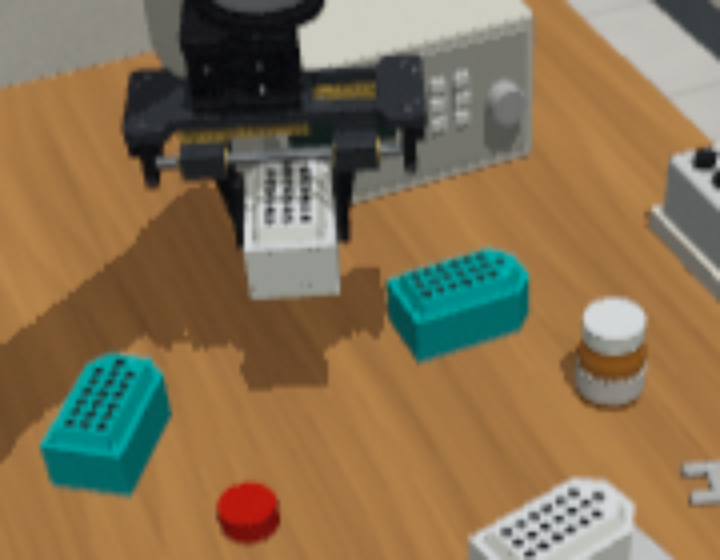

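{"op": "step_arm", "data": {"series": [{"ax":0,"ay":0,"az":-3,"x":0.004,"y":-0.013,"z":0,"claw":40},{"ax":0,"ay":0,"az":-9,"x":0.013,"y":-0.04,"z":0,"claw":40},{"ax":0,"ay":0,"az":-15,"x":0.022,"y":-0.067,"z":0,"claw":40},{"ax":0,"ay":0,"az":-21,"x":0.031,"y":-0.094,"z":0,"claw":40},{"ax":0,"ay":0,"az":-27,"x":0.04,"y":-0.121,"z":0,"claw":40},{"ax":0,"ay":0,"az":-33,"x":0.049,"y":-0.148,"z":0,"claw":40},{"ax":0,"ay":0,"az":-39,"x":0.058,"y":-0.175,"z":0,"claw":40},{"ax":0,"ay":0,"az":-45,"x":0.067,"y":-0.202,"z":0,"claw":40},{"ax":0,"ay":0,"az":-51,"x":0.075,"y":-0.228,"z":0,"claw":40},{"ax":0,"ay":0,"az":-55,"x":0.079,"y":-0.244,"z":0,"claw":40},{"ax":0,"ay":0,"az":-57.1,"x":0.082,"y":-0.251,"z":0,"claw":40},{"ax":0,"ay":0,"az":-57.1,"x":0.082,"y":-0.251,"z":0,"claw":40}]}}

```text
time_s: 6.65
tool_pos: [0.5769, -0.002, 0.1462]
tool_rot: [-180.0, 0.1, 12.3]
force: [-0.4, -0.7, -1.8]
grip_width: 0.0599
```

```bash
python3 - <<'E'
from h import *
from cell import status
o=status.get_obs();print(o['tool_pos'],o['tool_rot'],o['force'],o['grip_width'])
s=vision.read_camera('side')[:,:,::-1];cv2.imwrite('pics/p1s.png',s)
t=vision.read_camera('top')[:,:,::-1];cv2.imwrite('pics/p1t.png',t)
cv2.imwrite('pics/p1.png',np.hstack([cv2.resize(s[120:240,220:340],(400,400)),cv2.resize(t[90:210,200:320],(400,400))]))
E
```

```text
[ 0.57690718 -0.00197416  0.14616011] [-1.79977197e+02  1.34531277e-01  1.22814568e+01] [-0.42092992 -0.74692131 -1.77946701] 0.059910227567490516
```

View pics/p1.png

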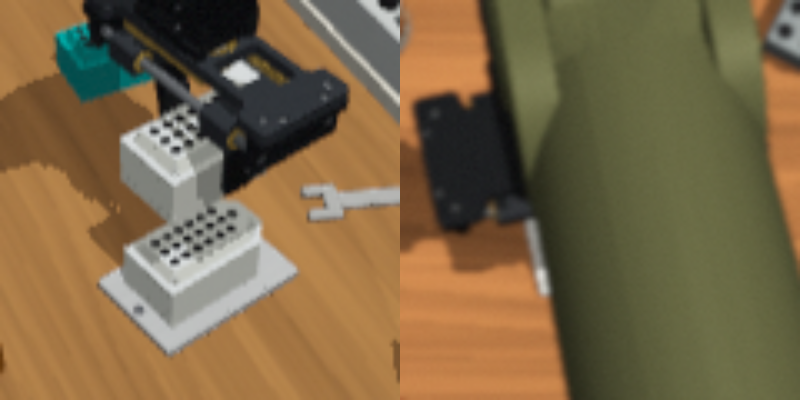

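```bash
python3 - <<'E'
from h import *
s=cv2.imread('pics/p1s.png')
c,sn=np.cos(np.radians(12.5)),np.sin(np.radians(12.5));M=np.array([[c,sn],[-sn,c]])
for box,z in(((254,148,285,168),.178),((262,178,300,210),.06)):
    w=wells(s,box);P=(ray('side',w,z)-[.5761,0])@M.T*1000
    print(len(w));print(np.c_[w,P].round(1)[np.argsort(P[:,0])][:9])
E
```

```text
9
[[272.3 164.5 -36.3 -14.1]
 [265.9 158.9 -36.2   9.7]
 [269.1 161.6 -36.2  -2.2]
 [268.  153.3 -20.2  21.9]
 [279.4 160.3 -14.7 -13.3]
 [276.5 157.6 -14.1  -2.1]
 [273.6 155.  -13.7   9.1]
 [277.1 152.7  -2.1  10.3]
 [284.  149.   19.3  10.3]]
21
[[ 2.720e+02  1.980e+02 -3.380e+01 -1.260e+01]
 [ 2.662e+02  1.925e+02 -3.360e+01  1.090e+01]
 [ 2.690e+02  1.950e+02 -3.350e+01 -1.000e-01]
 [ 2.752e+02  1.960e+02 -2.300e+01 -1.250e+01]
 [ 2.725e+02  1.931e+02 -2.230e+01 -5.000e-01]
 [ 2.698e+02  1.906e+02 -2.220e+01  1.080e+01]
 [ 2.758e+02  1.912e+02 -1.130e+01 -6.000e-01]
 [ 2.789e+02  1.939e+02 -1.120e+01 -1.270e+01]
 [ 2.731e+02  1.886e+02 -1.110e+01  1.080e+01]]
```

Both the arm's pose and the wells in the side view ask for about +1.5 mm in x and +2 mm in y. I'll apply that and lower to just above the top.

{"op": "step_arm", "data": {"series": [{"ax":0,"ay":0,"az":0.2,"x":0.0015,"y":0.002,"z":0,"claw":40},{"ax":0,"ay":0,"az":0.2,"x":0.0015,"y":0.002,"z":-0.02,"claw":40},{"ax":0,"ay":0,"az":0.2,"x":0.0015,"y":0.002,"z":-0.04,"claw":40},{"ax":0,"ay":0,"az":0.2,"x":0.0015,"y":0.002,"z":-0.055,"claw":40},{"ax":0,"ay":0,"az":0.2,"x":0.0015,"y":0.002,"z":-0.06,"claw":40},{"ax":0,"ay":0,"az":0.2,"x":0.0015,"y":0.002,"z":-0.06,"claw":40}]}}

```text
time_s: 7.35
tool_pos: [0.5785, 0.0024, 0.087]
tool_rot: [-180.0, 0.1, 12.7]
force: [1.1, -0.4, -1.8]
grip_width: 0.0596
```

```bash
python3 - <<'E'
from h import *
from cell import status
o=status.get_obs();print(o['tool_pos'],o['tool_rot'],o['force'],o['grip_width'])
s=vision.read_camera('side')[:,:,::-1].copy();cv2.imwrite('pics/p2.png',cv2.resize(s[120:240,220:340],(600,600)))
c,sn=np.cos(np.radians(12.5)),np.sin(np.radians(12.5));M=np.array([[c,sn],[-sn,c]])
w=wells(s,(250,155,290,195));P=(ray('side',w,o['tool_pos'][2]+.0323)-[.5761,0])@M.T*1000
print(np.c_[w,P].round(1)[np.argsort(P[:,0])][:6])
E
```

```text
[0.57848172 0.00238985 0.08695279] [-1.79966282e+02  7.55149889e-02  1.27319296e+01] [ 1.08586376 -0.41620461 -1.83341758] 0.05957643463175007
[[271.8 181.2 -34.  -10.7]
 [265.8 175.9 -34.   12.4]
 [268.9 178.5 -33.8   0.7]
 [269.3 173.8 -22.8  12.7]
 [275.3 179.  -22.7 -10.3]
 [273.8 175.5 -17.9   1.2]]
```

View pics/p2.png

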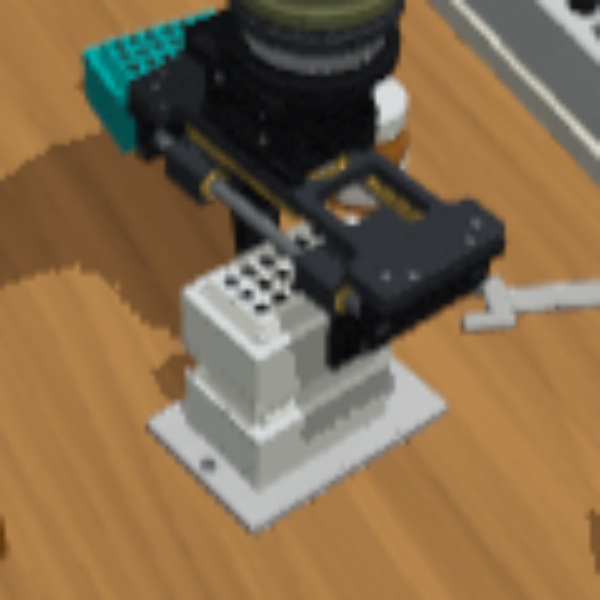

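The wells line up along x, and y is about 1.5 mm too far. I'll correct that and lower slowly.

{"op": "step_arm", "data": {"series": [{"ax":0,"ay":0,"az":0,"x":0,"y":-0.0015,"z":-0.003,"claw":40},{"ax":0,"ay":0,"az":0,"x":0,"y":-0.0015,"z":-0.006,"claw":40},{"ax":0,"ay":0,"az":0,"x":0,"y":-0.0015,"z":-0.009,"claw":40},{"ax":0,"ay":0,"az":0,"x":0,"y":-0.0015,"z":-0.012,"claw":40},{"ax":0,"ay":0,"az":0,"x":0,"y":-0.0015,"z":-0.014,"claw":40},{"ax":0,"ay":0,"az":0,"x":0,"y":-0.0015,"z":-0.016,"claw":40},{"ax":0,"ay":0,"az":0,"x":0,"y":-0.0015,"z":-0.016,"claw":40}]}}

```text
time_s: 8.1
tool_pos: [0.5788, 0.0004, 0.0712]
tool_rot: [-180.0, 0.0, 12.7]
force: [-0.7, -0.9, -1.6]
grip_width: 0.0598
```

No contact yet, and about 3.5 mm to go.

{"op": "step_arm", "data": {"series": [{"ax":0,"ay":0,"az":0,"x":0,"y":0,"z":-0.001,"claw":40},{"ax":0,"ay":0,"az":0,"x":0,"y":0,"z":-0.002,"claw":40},{"ax":0,"ay":0,"az":0,"x":0,"y":0,"z":-0.003,"claw":40},{"ax":0,"ay":0,"az":0,"x":0,"y":0,"z":-0.003,"claw":40}]}}

```text
time_s: 8.5
tool_pos: [0.5789, 0.0003, 0.0684]
tool_rot: [180.0, 0.0, 12.7]
force: [-0.1, -0.5, -1.8]
grip_width: 0.0599
```

{"op": "step_arm", "data": {"series": [{"ax":0,"ay":0,"az":0,"x":0,"y":0,"z":-0.001,"claw":40},{"ax":0,"ay":0,"az":0,"x":0,"y":0,"z":-0.0015,"claw":40},{"ax":0,"ay":0,"az":0,"x":0,"y":0,"z":-0.0015,"claw":40}]}}

```text
time_s: 8.8
tool_pos: [0.5792, 0.0004, 0.0677]
tool_rot: [180.0, -0.0, 12.7]
force: [-1.6, 0.0, 3.1]
grip_width: 0.0596
```

The force reverses at TCP z = 0.0677, which is exactly the seated height. Releasing.

{"op": "step_arm", "data": {"series": [{"ax":0,"ay":0,"az":0,"x":0,"y":0,"z":0,"claw":60},{"ax":0,"ay":0,"az":0,"x":0,"y":0,"z":0,"claw":75},{"ax":0,"ay":0,"az":0,"x":0,"y":0,"z":0,"claw":90},{"ax":0,"ay":0,"az":0,"x":0,"y":0,"z":0,"claw":100},{"ax":0,"ay":0,"az":0,"x":0,"y":0,"z":0,"claw":100},{"ax":0,"ay":0,"az":0,"x":0,"y":0,"z":0,"claw":100}]}}

```text
time_s: 9.4
tool_pos: [0.579, 0.0003, 0.0669]
tool_rot: [-180.0, 0.0, 12.7]
force: [-0.1, 0.3, -0.4]
grip_width: 0.085
```

{"op": "step_arm", "data": {"series": [{"ax":0,"ay":0,"az":0,"x":0,"y":0,"z":0.01,"claw":100},{"ax":0,"ay":0,"az":0,"x":0,"y":0,"z":0.03,"claw":100},{"ax":0,"ay":0,"az":0,"x":0,"y":0,"z":0.06,"claw":100},{"ax":0,"ay":0,"az":0,"x":0,"y":0,"z":0.1,"claw":100},{"ax":0,"ay":0,"az":0,"x":0,"y":0,"z":0.14,"claw":100},{"ax":0,"ay":0,"az":0,"x":0,"y":0.04,"z":0.18,"claw":100},{"ax":0,"ay":0,"az":0,"x":-0.02,"y":0.08,"z":0.2,"claw":100},{"ax":0,"ay":0,"az":0,"x":-0.04,"y":0.12,"z":0.2,"claw":100},{"ax":0,"ay":0,"az":0,"x":-0.06,"y":0.16,"z":0.2,"claw":100},{"ax":0,"ay":0,"az":0,"x":-0.08,"y":0.2,"z":0.2,"claw":100},{"ax":0,"ay":0,"az":0,"x":-0.1,"y":0.24,"z":0.2,"claw":100},{"ax":0,"ay":0,"az":0,"x":-0.12,"y":0.28,"z":0.2,"claw":100}]}}

```text
time_s: 10.6
tool_pos: [0.4579, 0.2819, 0.2681]
tool_rot: [180.0, -0.1, 12.7]
force: [1.5, 1.5, 0.4]
grip_width: 0.0869
```

```bash
python3 - <<'E'
from h import *
from cell import status
o=status.get_obs();print(o['tool_pos'],o['force'],o['grip_width'])
c,sn=np.cos(np.radians(12.5)),np.sin(np.radians(12.5));M=np.array([[c,sn],[-sn,c]])
ims=[]
for n,b,cr in(('side',(255,160,300,200),(220,120)),('top',(230,115,285,175),(205,85))):
    s=vision.read_camera(n)[:,:,::-1].copy();cv2.imwrite(f'pics/f{n}.png',s)
    ims.append(cv2.resize(s[cr[1]:cr[1]+120,cr[0]:cr[0]+120],(400,400),interpolation=cv2.INTER_CUBIC))
    w=wells(s,b);P=(ray(n,w,.11)*1000).astype(np.float32)
    print(n,len(w),P.mean(0),cv2.minAreaRect(P))
cv2.imwrite('pics/f.png',np.hstack(ims))
E
```

```text
[0.45791849 0.28190239 0.2681043 ] [1.53486312 1.46770408 0.44623615] 0.08689048807492548
side 19 [567.8334   -10.588642] ((571.232421875, -9.832578659057617), (66.80531311035156, 23.405548095703125), 12.89676570892334)
top 20 [ 5.6817725e+02 -2.4416463e-01] ((558.6203002929688, -2.6855010986328125), (98.968994140625, 23.726110458374023), 12.857718467712402)
```

View pics/f.png

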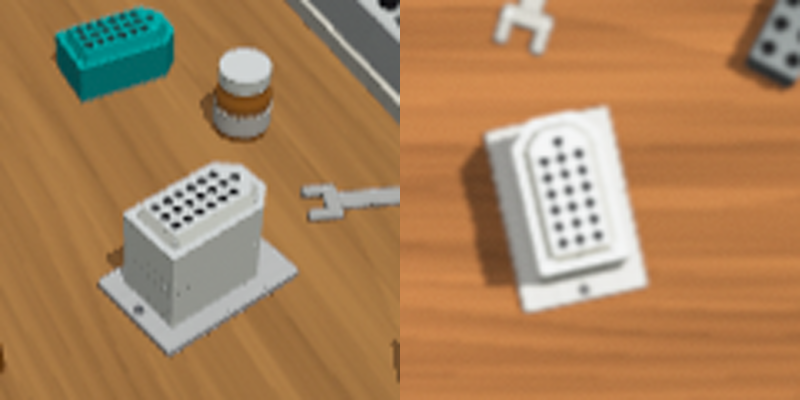

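I assumed the wrong well height: seated, the top is at 0.100, not 0.110. I'll recompute from the saved pictures without the dock screw.

```bash
python3 - <<'E'
from h import *
for n,b in(('side',(255,160,300,200)),('top',(230,115,285,166))):
    w=wells(cv2.imread(f'pics/f{n}.png'),b);P=(ray(n,w,.10)*1000).astype(np.float32)
    print(n,len(w),P.mean(0),cv2.minAreaRect(P))
t=cv2.imread('pics/ftop.png');w=wells(t,(340,155,395,198));print('square',len(w),ray('top',w,.05).mean(0),)
w=wells(cv2.imread('pics/top0.png'),(340,155,395,198));print('square before',len(w),ray('top',w,.05).mean(0))
E
```

```text
side 19 [572.6154     -1.9272038] ((576.0679321289062, -1.1592464447021484), (67.85607147216797, 23.773670196533203), 12.896771430969238)
top 19 [ 5.728796e+02 -2.983294e-03] ((576.1366577148438, 0.7445049285888672), (67.13322448730469, 23.991365432739258), 12.857720375061035)
square 21 [ 0.50307016 -0.26451719]
square before 21 [ 0.50306626 -0.26451792]
```

Both views now match the dock's wells to within 0.3 mm and 0.5° when the top is taken at 100 mm, so the tray is fully seated. The square tray has not moved. Handing in.

```bash
python3 -c "
from cell import workorder; print(workorder.sign_off())"
```

```text
the job is handed in; nothing more can be done
None
```

I picked up the loose white cut-corner tray, set it over the fixed one with cut end above cut end, and lowered it until it made contact at the seated height. I then let go, moved the arm clear and handed the job in at about 11 s.

- **Seating:** in both views, the tray's wells at 100 mm sit within about 0.3 mm in plan and 0.5° of where the fixed tray's wells were. That matches full seating at 50 mm.
- **Square tray:** it measured the same position before and after, to within 0.01 mm.
- **Gripper:** it is open and stood well clear of the stack at hand-in.
- **Checks that disagreed:** my first final check assumed the wrong top height (110 mm instead of 100 mm) and, in the top view, counted a dock screw as a well. It gave an error of about 10 mm, which went away once I corrected both. The two cameras differ by about 2 mm in y throughout, which is within their calibration.

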